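Shut one push-latch box and pop the other open

ROBOT

A 6-joint arm with a two-finger parallel gripper is mounted at the origin on a cart in front of the work surface, level with it; the furniture and walls round the work are solid. World frame = base frame: x ahead of the robot, y to its left, z up, the work surface at z = 0. Lengths are in m, angles in rad, forces in N, time in s.
With the tool pointing down it reaches from about 0.2 to 0.875 m from the base axis. Payload 3.4 kg.
Tool frame: the origin (TCP) lies between the finger pads; the fingertips stand 17 mm ahead of it and the grasp point (between the pads) lies 2 mm behind it; z points along the fingers, y is the line along which they close (so a half turn about z gives the same grasp; the last joint's range is limited). The gripper opens to 94 mm and grips with 3 to 60 N. Pads are 16 mm wide; open, the fingers measure 119 mm over their backs; the gripper's body (75 mm by 177 mm) begins 78 mm behind the grasp point.
Start: joints at [1.118, 0.276, 1.505, -0, 1.361, -0.121], TCP at [0.187, 0.544, 0.222] pointing down, gripper open.
Joint ranges: [-2.89, 2.89], [-0.75, 2.08], [0.22, 2.7], [-1.18, 4.32], [0.11, 2.71], [-2.7, 2.7]. Speed limits (rad/s): [2.57, 2.57, 3.14, 3.14, 3.14, 3.14].

INTERFACE

Orientations are given as a rotation vector (axis times angle).
In Python, from rig import env gives the robot as it stands.
- The arm moves only by the tool send_rows, never from a script. Its argument "targets" is a list of rows, each a list of 3 entries, a list of its own where there are three numbers: the closure, from -1 (fully open) to 1 (shut), so that 0 is half open, then the shift along the world's x, y, z in cm, then the turn, a rotation vector about the world's x, y, z in degrees. A call has exactly 10 rows; each row is the pose to reach, as a shift and turn from the pose commanded when the call began; what a row does not reach only later rows make up. A row lasts 1/12 s, in which the tool goes at most 41.7 mm and 7.16 degrees, less where a joint would pass 70% of its speed; a pose out of reach is approached as far as the arm can. A call with a gripper value outside its range is refused whole. The fingers move at their own pace and stop on an object; "newtons" is the grip in N (left out, the last holds). Time passes only in rows, so rows that repeat a pose let the fingers close, or fill a call up. It gives the time, the measured TCP pose, the force, the opening and the grip force at its end, in the units of the state.
- env.state(): the state, without advancing time (a new reading comes with each control period).
- env.read_camera(name): name is "side" or "top"; returns a dict with "pixels" (420x560x3 uint8, red, green, blue), "range_z" (420x560 float32, m along the optical axis (not along the pixel's ray), 0 where there is no reading), "fx", "fy", "cx", "cy" (pixels), "rvec" (rotation vector, rad) and "tvec" (3), from world to camera coordinates, as OpenCV has them. Camera axes: x right, y down, z forward; pixel columns grow to the right and rows downward; lengths in m; the calibration is good to about 2 mm. A picture is of the moment at which its call begins.
- env.close_job(): hands the job in; it is judged then, once.
The state is a dict: "time": time; "joints": joint angles; "joint_velocities": joint speeds; "joint_torque": joint torques, N m; "tool_pos": TCP position; "tcp_rot": TCP orientation; "wrist_force": force on the tool from outside, world axes, zero at the start; "wrist_torque": the same for the moment, N m; "opening": opening from 0.0 (shut) to 1.0 (fully open); "gripper_force": force on a finger pad.
Only numpy, scipy, OpenCV 4.12 (cv2) and the standard library are available. Lean on these libraries where they do the work, as an engineer would, in place of code of your own. Each camera call takes 0.05 s, during which the arm holds its last target. There are 200 camera calls.

TASK

The cook is done with the blue-lidded box, which was left ajar, and needs the orange-lidded one next. Press the blue lid down until it latches shut, and press the orange lid in so that it springs ajar; the grey-lidded box stays shut.

Things in the scene. Friction and masses are not known exactly. Their poses are not given: they have to be found in the camera images.
- blue_box_pad (a point): Centre of the round press mark (26 mm, on the lid's upper face) of the box with the BLUE lid: on the lid's midline, 105 mm in front of the hinge, 31 mm behind the lid's front edge. Site axes: x along the lid towards the hinge (away from the robot if the box is not turned; boxes turn up to 0.2 rad), y along the hinge, z out of the lid. Mark 80 mm above the worktop when shut, 116 mm ajar.
- blue_box_lid (a joint): Hinge angle of the blue lid, rad: 0 latched shut, 0.35 ajar, -0.12 pressed in to the hard stop (mark 12 mm below the rim). Starts ajar. All lids have a push-push latch and a lifting spring (2 to 4 N at the mark). Ajar lid: press the mark 8 to 12 mm below the rim, let go, it latches at 0. Latched lid: press the mark 8 to 12 mm below the rim, let go, it springs ajar. 10 N reaches the stop.
- orange_box_pad (a point): The same press mark on the box with the ORANGE lid, which starts shut. All three boxes are alike but for the lid's colour: white body 150 mm front to back, 120 mm wide, 80 mm high, fixed to the worktop, walls 4 mm; the lid (136 x 108 x 6 mm) lies inside the rim, level with it when shut, hinged along the back.
- orange_box_lid (a joint): Hinge angle of the orange lid, as for the blue one; starts at 0, latched.
- grey_box_lid (a joint): Hinge angle of the third box, with the GREY lid, as for the blue one; starts at 0, latched, and is to stay so.
Not all that is in view belongs to the job. What is shaped like the part that bears grey_box_lid but purple or yellow is not meant.

How it is judged:
At the end, for the whole second after the job is handed in: The blue lid is latched shut (within 0.06 rad of level with its rim), the orange lid stands ajar (over 0.25 rad) and the grey lid is shut (under 0.06 rad) (value of joint blue_box_lid between -0.06 and 0.06 rad and value of joint orange_box_lid above 0.25 rad and value of joint grey_box_lid below 0.06 rad); the robot touches nothing.
It fails at once if the grey lid springs open (value of joint grey_box_lid above 0.12 rad).
It also fails if it takes over 38 s, if anything falls off the work surface, if the arm or the gripper's body presses on something with over 40 N, if the wrist force passes 120 N, or if a joint passes its speed limit or range.

## Working session

There is one attempt and no reset: what is moved stays moved. The work goes in short steps, Python scripts to look and compute and a tool call to move; the robot and the scene stay as the last step left them, time stands still between calls to the robot, and variables do not carry over. Pictures are saved under pics/ and viewed, at most 10 in all, crops included, and the job is handed in when it is done.

Besides the shell and the picture viewer there is one more tool, called after "Emit:" as name(argument=value, ...), one argument or row to a line, values as JSON. send_rows: Moves the arm, as the interface text tells. Its arguments: {"type":"object","properties":{"targets":{"type":"array","items":{"type":"array"}},"newtons":{"type":"number"}},"required":["targets"]}

```bash
mkdir -p pics; ls; cat > h.py <<'E'
import numpy as np, cv2
from rig import env
def cam(n,save=None):
    d=env.read_camera(n)
    if save: cv2.imwrite('pics/'+save,cv2.cvtColor(d['pixels'],cv2.COLOR_RGB2BGR))
    return d
def pts(d):
    R=cv2.Rodrigues(np.array(d['rvec'],float))[0];t=np.array(d['tvec'],float).ravel()
    z=d['range_z'];v,u=np.indices(z.shape)
    P=np.stack([(u-d['cx'])/d['fx']*z,(v-d['cy'])/d['fy']*z,z],-1)
    W=(P-t)@R
    W[z==0]=np.nan
    return W
E
python3 - <<'E'
from h import *
for n in('top','side'):
    d=cam(n,n+'0.png')
    np.savez(n+'0.npz',**d)
s=env.state();print(s['time'],s['tool_pos'],s['tcp_rot'],s['opening'],s['wrist_force'])
E
```

```text
pics
0.1 [0.18713575 0.54321028 0.22170477] [-5.18815044e-01 -3.09799227e+00  2.38341790e-03] 1.0020451891807518 [-0.17213947  0.13917851 -0.15862941]
```

View pics/top0.png

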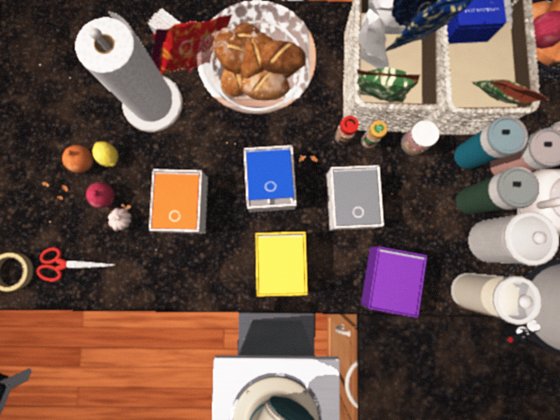

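View pics/side0.png

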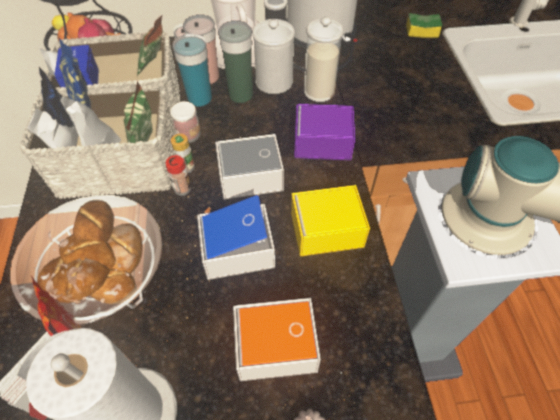

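The top view shows the orange mark at about (174,216), blue at (270,186) and grey at (358,211). The robot is at the bottom centre and the arm is off to the left. Next I'll measure the marks and lids.

```bash
python3 - <<'E'
from h import *
for n,marks in(('top',dict(orange=(174,216),blue=(270,186),grey=(358,211))),('side',dict(orange=(296,330),blue=(251,221),grey=(265,153)))):
    d=dict(np.load(n+'0.npz'));W=pts(d);hsv=cv2.cvtColor(d['pixels'],cv2.COLOR_RGB2HSV)
    for c,(u,v) in marks.items():
        print(n,c,'mark',np.round(np.nanmedian(W[v-2:v+3,u-2:u+3].reshape(-1,3),0),3))
        if c=='grey':continue
        r={'orange':((5,150,100),(18,255,255)),'blue':((105,130,60),(125,255,255))}[c]
        m=cv2.inRange(hsv,*r);k,l,st,_=cv2.connectedComponentsWithStats(m)
        m=l==l[v-12,u-8] if n=='top' else l==l[v,u-25]
        Q=W[m&np.isfinite(W[...,2])]
        rc=cv2.minAreaRect((Q[:,:2]*1000).astype(np.float32));print('  lid rect',[np.round(x,1) for x in rc],'z',np.percentile(Q[:,2],[2,50,98]).round(3))
    if n=='top':
        # tall things near
        g=W[...,2]; print('bbox tall', np.nanmax(g[100:320,130:400]))
E
```

```text
top orange mark [0.501 0.255 0.082]
  lid rect [array([538.6, 254.6]), array([109.1, 132.4]), np.float64(89.3)] z [0.077 0.081 0.084]
top blue mark [0.571 0.023 0.118]
  lid rect [array([604.4,  25. ]), array([126.1, 105.9]), np.float64(4.5)] z [0.082 0.104 0.127]
top grey mark [ 0.519 -0.191  0.082]
bbox tall 0.17618835503071037
side orange mark [0.501 0.253 0.082]
  lid rect [array([537.3, 250.9]), array([107.1, 133. ]), np.float64(89.3)] z [0.077 0.08  0.083]
side blue mark [0.564 0.026 0.118]
  lid rect [array([605.4, -10. ]), array([124.6, 175.5]), np.float64(4.3)] z [0.082 0.103 0.126]
side grey mark [ 0.514 -0.193  0.082]
```

Both views agree within a few mm, and the mark heights (82 and 118 mm) match the given 80 and 116 mm. I'll close the fingers and go above the orange mark.

Emit:
send_rows(
  targets=[
    [1,[31.4,-28.9,-4],[0,0,0]],
    [1,[31.4,-28.9,-4],[0,0,0]],
    [1,[31.4,-28.9,-4],[0,0,0]],
    [1,[31.4,-28.9,-4],[0,0,0]],
    [1,[31.4,-28.9,-4],[0,0,0]],
    [1,[31.4,-28.9,-4],[0,0,0]],
    [1,[31.4,-28.9,-4],[0,0,0]],
    [1,[31.4,-28.9,-4],[0,0,0]],
    [1,[31.4,-28.9,-4],[0,0,0]],
    [1,[31.4,-28.9,-4],[0,0,0]],
  ],
  newtons=10,
)

```text
time: 0.93
tool_pos: [0.4935, 0.261, 0.1832]
tcp_rot: [-0.519, -3.098, 0.0]
wrist_force: [0.1, 1.1, 0.4]
opening: 0.327
gripper_force: 0.0
```

Emit:
send_rows(
  targets=[
    [1,[0,0,0],[0,0,0]],
    [1,[0,0,0],[0,0,0]],
    [1,[0,0,0],[0,0,0]],
    [1,[0,0,0],[0,0,0]],
    [1,[0,0,0],[0,0,0]],
    [1,[0,0,0],[0,0,0]],
    [1,[0,0,0],[0,0,0]],
    [1,[0,0,0],[0,0,0]],
    [1,[0,0,0],[0,0,0]],
    [1,[0,0,0],[0,0,0]],
  ],
)

```text
time: 1.77
tool_pos: [0.4924, 0.263, 0.1837]
tcp_rot: [0.518, 3.099, 0.0]
wrist_force: [-0.2, -0.6, -0.2]
opening: 0.008
gripper_force: 0.0
```

Fingers are shut above orange. Next: correct the position and press to about 11 mm below the rim.

Emit:
send_rows(
  targets=[
    [1,[0.9,-0.8,-3],[0,0,0]],
    [1,[0.9,-0.8,-6],[0,0,0]],
    [1,[0.9,-0.8,-8],[0,0,0]],
    [1,[0.9,-0.8,-8.4],[0,0,0]],
    [1,[0.9,-0.8,-8.8],[0,0,0]],
    [1,[0.9,-0.8,-9.2],[0,0,0]],
    [1,[0.9,-0.8,-9.5],[0,0,0]],
    [1,[0.9,-0.8,-9.7],[0,0,0]],
    [1,[0.9,-0.8,-9.7],[0,0,0]],
    [1,[0.9,-0.8,-9.7],[0,0,0]],
  ],
)

```text
time: 2.6
tool_pos: [0.5017, 0.2547, 0.0872]
tcp_rot: [0.519, 3.098, 0.0]
wrist_force: [-2.3, -1.1, 3.5]
opening: 0.004
gripper_force: 1.7
```

Emit:
send_rows(
  targets=[
    [1,[0,0,-0.15],[0,0,0]],
    [1,[0,0,-0.15],[0,0,0]],
    [1,[0,0,-0.15],[0,0,0]],
    [1,[0,0,1],[0,0,0]],
    [1,[0,0,4],[0,0,0]],
    [1,[0,0,8],[0,0,0]],
    [1,[0,0,10],[0,0,0]],
    [1,[0,0,10],[0,0,0]],
    [1,[0,0,10],[0,0,0]],
    [1,[0,0,10],[0,0,0]],
  ],
)

```text
time: 3.43
tool_pos: [0.5011, 0.2547, 0.1854]
tcp_rot: [-0.519, -3.097, 0.0]
wrist_force: [0.2, -0.5, -0.1]
opening: 0.006
gripper_force: 0.0
```

```bash
python3 - <<'E'
from h import *
d=cam('side','side1.png');W=pts(d)
hsv=cv2.cvtColor(d['pixels'],cv2.COLOR_RGB2HSV);m=cv2.inRange(hsv,(5,150,100),(18,255,255))>0
v,u=np.indices(m.shape);m&=(u>220)&(u<330)&(v>270)
print(np.nanpercentile(W[m][:,2],[2,50,98]),env.state()['tool_pos'])
E
```

```text
[0.0800831  0.0946051  0.12681015] [0.50074863 0.25454092 0.18481853]
```

View pics/side1.png

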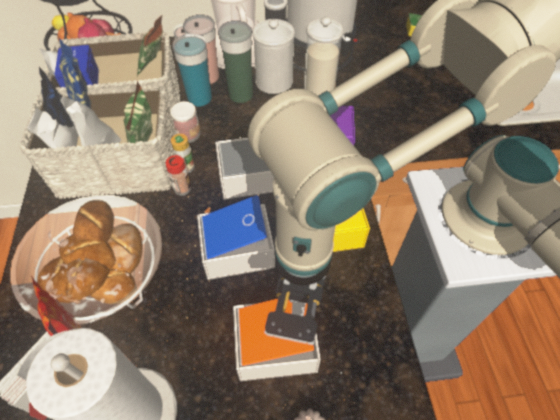

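The side view shows the orange lid ajar around (275,330), with its front edge at 127 mm. Blue next.

Emit:
send_rows(
  targets=[
    [1,[6.4,-23,0],[0,0,0]],
    [1,[6.4,-23,0],[0,0,0]],
    [1,[6.4,-23,0],[0,0,0]],
    [1,[6.4,-23,0],[0,0,0]],
    [1,[6.4,-23,0],[0,0,0]],
    [1,[6.4,-23,0],[0,0,0]],
    [1,[6.4,-23,0],[0,0,0]],
    [1,[6.4,-23,0],[0,0,0]],
    [1,[6.4,-23,0],[0,0,0]],
    [1,[6.4,-23,0],[0,0,0]],
  ],
)

```text
time: 4.32
tool_pos: [0.5648, 0.0259, 0.1857]
tcp_rot: [-0.517, -3.097, -0.001]
wrist_force: [-0.3, 0.0, -0.5]
opening: 0.004
gripper_force: 0.0
```

Emit:
send_rows(
  targets=[
    [1,[0,0,-3],[0,0,0]],
    [1,[0,0,-4.5],[0,0,0]],
    [1,[-0.1,0,-5.5],[0,0,0]],
    [1,[-0.2,0,-6.5],[0,0,0]],
    [1,[-0.3,0,-7.5],[0,0,0]],
    [1,[-0.4,0,-8.5],[0,0,0]],
    [1,[-0.4,0,-9.2],[0,0,0]],
    [1,[-0.4,0,-9.6],[0,0,0]],
    [1,[-0.4,0,-9.9],[0,0,0]],
    [1,[-0.4,0,-9.9],[0,0,0]],
  ],
)

```text
time: 5.15
tool_pos: [0.5615, 0.025, 0.0872]
tcp_rot: [-0.519, -3.098, -0.001]
wrist_force: [-2.2, 0.9, 3.1]
opening: 0.005
gripper_force: 1.4
```

Emit:
send_rows(
  targets=[
    [1,[0,0,-0.15],[0,0,0]],
    [1,[0,0,-0.15],[0,0,0]],
    [1,[0,0,-0.15],[0,0,0]],
    [1,[0,0,1],[0,0,0]],
    [1,[0,0,4],[0,0,0]],
    [1,[0,0,8],[0,0,0]],
    [1,[0,0,12],[0,0,0]],
    [1,[0,0,14],[0,0,0]],
    [1,[0,0,14],[0,0,0]],
    [1,[0,0,14],[0,0,0]],
  ],
)

```text
time: 5.98
tool_pos: [0.5628, 0.024, 0.2288]
tcp_rot: [0.518, 3.094, -0.001]
wrist_force: [-0.8, 0.3, -0.3]
opening: 0.006
gripper_force: 0.0
```

```bash
python3 - <<'E'
from h import *
d=cam('side','side2.png');W=pts(d)
hsv=cv2.cvtColor(d['pixels'],cv2.COLOR_RGB2HSV);v,u=np.indices(hsv.shape[:2])
for lo,hi,b in(((5,150,100),(18,255,255),(220,330,270,400)),((105,130,60),(125,255,255),(190,280,180,280))):
    m=cv2.inRange(hsv,lo,hi)>0;m&=(u>b[0])&(u<b[1])&(v>b[2])&(v<b[3])
    print(m.sum(),np.nanpercentile(W[m][:,2],[2,50,98]))
g=W[140:190,218:270];print('grey z',np.nanpercentile(g[(abs(g[...,1]+.19)<.04)&(abs(g[...,0]-.56)<.06)][:,2],[2,50,98]))
print(env.state()['tool_pos'],env.state()['wrist_force'])
E
```

```text
4056 [0.08021772 0.10366624 0.12600756]
2436 [0.07737204 0.08047648 0.08336513]
grey z [0.07821316 0.08082472 0.08343256]
[0.56157806 0.02421889 0.22703318] [-0.55121237  0.56103479  0.11404717]
```

View pics/side2.png

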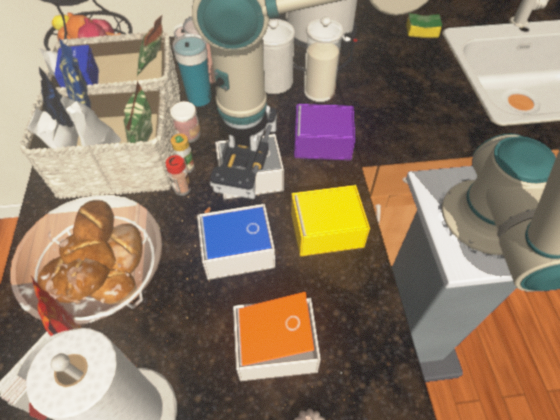

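The picture shows blue level with its rim (235,235), orange ajar (275,330) and grey shut at 81 mm (250,165). The arm is clear, so I'm handing in.

```bash
python3 -c "
from rig import env
print(env.close_job())"
```

```text
the job is handed in; nothing more can be done
None
```

The job is handed in: at the last camera check the blue lid was latched shut, the orange lid ajar and the grey lid still shut, with the arm clear about 6 s in; the hand-in gave no verdict.

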